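# Clamp the blood-tube rack on the mixer with its eccentric knob

### The arm

A 6-joint arm with a two-finger parallel gripper is mounted at the origin on the work surface. World frame = base frame: x ahead of the robot, y to its left, z up, the work surface at z = 0. Lengths are in mm, angles in rad, forces in N, time in s.
With the tool pointing down it reaches from about 300 to 775 mm from the base axis. Payload 14.6 kg.
Tool frame: the origin (TCP) lies at the very end of the fingers, on their centre line; the grasp point (between the pads) lies 19 mm behind it; z points along the fingers, y is the line along which they close (so a half turn about z gives the same grasp; the last joint's range is limited). The gripper opens to 94 mm and grips with 3 to 60 N. Pads are 16 mm wide; open, the fingers measure 119 mm over their backs; the gripper's body (75 mm by 177 mm) begins 78 mm behind the grasp point.
Start: joints at [1.118, 0.3, 1.521, -0, 1.321, -0.067], TCP at [206.962, 509.565, 205.446] pointing down, gripper open.
Joint ranges: [-3.03, 3.03], [-0.79, 2.21], [0.23, 2.52], [-1.04, 4.18], [0, 3.07], [-2.55, 2.55]. Speed limits (rad/s): [2.22, 2.22, 2.57, 3.14, 3.14, 3.14].

### API

Orientations are given as [roll, pitch, yaw] about the fixed x, y, z axes, in that order (R = Rz(yaw) Ry(pitch) Rx(roll)).
In Python, from cell import manip, camera, get_calibration gives the robot as it stands. The module is installed in compiled form; this text tells all that it offers.
- The arm moves only by the tool jog_arm, never from a script. Its argument "plan" is one flat list of numbers, 6 for each row, row after row: the shift along the world's x, y, z in m, then the turn, a rotation vector about the world's x, y, z in degrees. A call has 1 to 20 rows; each row is the pose to reach, as a shift and turn from the pose commanded when the call began; what a row does not reach only later rows make up. A row lasts 1/10 s, in which the tool goes at most 50 mm and 8.59 degrees, less where a joint would pass 70% of its speed; a pose out of reach is approached as far as the arm can. A call with a gripper value outside its range is refused whole. "claw" is the finger opening in m, from 0 to 0.094, set as the call begins (left out, the last holds). The fingers move at their own pace and stop on an object; "force" is the grip in N (left out, the last holds). Time passes only in rows, so rows that repeat a pose let the fingers close. It gives the time, the measured TCP pose, the force, the opening and the grip force at its end, in the units of the state.
- manip.read_state(): the state, without advancing time (a new reading comes with each control period).
- camera(name): name is "scene" or "side" or "wrist"; returns (picture, depth): 480x640x3 uint8, red, green, blue; 480x640 float32, mm along the optical axis (not along the pixel's ray), 0 where there is no reading.
- get_calibration(name): a dict with "fx", "fy", "cx", "cy" (pixels), "k1" (the pictures are not rectified: a ray, as slopes to the right and down, at radius r is drawn at 1 + k1 r^2 times it, then the intrinsics apply), "origin" and "attitude" of the camera in the world. Camera axes: x right, y down, z forward; pixel columns grow to the right and rows downward; lengths in mm; the calibration is good to about 2 mm. A picture is of the moment at which its call begins: read the wrist's pose just before it. get_calibration takes no time and is no camera call; for the wrist camera it gives the pose at the moment of the call.
- manip.sign_off(): hands the job in; it is judged then, once.
The state is a dict: "clock": time; "joints": joint angles; "qd": joint speeds; "effort": joint torques, N m; "eef_pos": TCP position; "eef_rot": TCP orientation; "wrist_force": force on the tool from outside, world axes, zero at the start; "moment": the same for the moment, N m; "finger_gap": finger opening in mm; "finger_force": force on a finger pad.
Only numpy, scipy, OpenCV 4.12 (cv2) and the standard library are available. Lean on these libraries where they do the work, as an engineer would, in place of code of your own. Each camera call takes 0.05 s, during which the arm holds its last target. There are 200 camera calls.

### The job

Lift the small white tube rack by its fin handle and set it flat on the mixer's deck between the sprung bar and the eccentric knob, tubes towards the bar, its long side resting against both side pins. Then turn the knob clockwise, feeling for the load, until its lobe presses the rack firmly but gently on to the sprung bar (about 9 N; it must never bear with more than 20 N, which would crack the rack), and let go, leaving the rack clamped. Do not knock over or shove aside the other things on the bench.

Things in the scene. Friction and masses are not known exactly. Their poses are not given: they have to be found in the camera images.
- rack_mid (a point): Centre of the tube rack, half-way up its block. The rack is a loose white block with round holes, 110 mm long (its x), 70 mm wide (y), 40 mm high, 0.25 to 0.5 kg, standing on the table. This point is 20 mm over its underside.
- rack_handle (a point): Place to grip the rack's fin handle, 64 mm above the rack's underside (44 mm over rack_mid), axes as the rack. The white fin is 50 mm long along x, 12 mm thick along y, and stands on the middle of the block from 40 to 80 mm above the underside.
- rack_tubes (a point): Top of the middle one of the three capped tubes fixed upright in the row of holes at the rack's -x end, 42 mm from the rack's centre and 93 mm above its underside. The +x end of the rack is empty: that end must face the knob.
- rack: The rack as a whole; origin at the centre of its underside, axes as rack_mid.
- nest (a point): Point on the mixer's deck in the middle of the rack's place, at deck height, 60 mm above the table. The mixer is a fixed white box, 280 by 200 mm, with a dark rubber deck. Axes: x from the sprung bar to the knob, y to the side pins, z up. The clamped rack's x and y are parallel to these; its centre is then at y = 0 and x = -8 to +3 mm.
- pins_mid (a point): Midway between the two fixed upright steel side pins, in the plane of their faces that the rack's +y side must touch: nest y = +35 mm. The pins are 12 mm thick, 30 mm high from the deck, 38 mm either way along x. Axes as nest.
- bar_place (a point): Nominal middle of the front face of the sprung bar, at nest x = -55 mm; axes as nest. The bar is steel, 90 mm along y, 7 to 33 mm above the deck. Its bracket is set by hand: the true face at rest is within 4.5 mm of this along x and is not measured. Pushed towards -x the bar gives up to 8 mm, 4 N for each mm.
- cam_grip (a point): Place to grip the eccentric knob, on its fixed upright axis (nest x = +84.5 mm, y = 0), 68 mm above the deck. The grip is a grey wing 32 mm long along this point's y, 14 mm thick along its x, 46 to 86 mm above the deck. Below it, 10 to 30 mm above the deck, is the steel disc, radius 28 mm, centred 14 mm off the axis on this point's +x: the lobe.
- cam (a joint): Knob angle, rad, 0 to 3.1. At 0 the lobe points away from the rack (nest +x); it grows clockwise seen from above, and the disc reaches 28 - 14 cos(angle) mm from the axis towards the rack. By the bar's place the lobe first meets a rack standing on the bar at 1.35 to 2.05 rad; then the force grows about 5 N per 0.1 rad.
- cam_lobe (a point): Tip of the lobe: the disc's point farthest (42 mm) from the axis, 20 mm above the deck; it turns with the knob. Turning takes about 0.15 N m unloaded, plus about 0.025 N m per newton of lobe on rack. When let go it eases back a little and 2 to 4 N are lost. Properly clamped is 4 to 14 N once let go.
- bottle: Bystander: white bottle, 56 mm thick, 140 mm high, standing on the table; origin at its foot.
- beaker: Bystander: open steel beaker, 70 mm wide, 80 mm high, standing on the table; origin at its foot.
- tube_a: Bystander: one capped tube, 85 mm long, 17 mm thick, lying on the table along its x; origin under its middle.
- tape: Bystander: small paper tape roll, 40 mm wide, 14 mm high, lying on the mixer's deck on the pinless side of the knob; origin at its foot.
Not all that is in view belongs to the job. Leave any blue or orange look-alike of the rack alone.

How it is judged (in metres and radians):
On the way, in this order (a step that is already met when the one before it is completed fails the run):
1. the rack stands flat on the deck between the sprung bar and the knob, tubes towards the bar (z of rack_mid in the frame of nest between 0.016 and 0.024 m and x of rack_mid in the frame of nest between -0.016 and 0.016 m and y of rack_mid in the frame of nest between -0.03 and 0.004 m and x of rack_tubes in the frame of nest below 0 m), for 0.2 s.
2. the knob's lobe bears on the rack with 4 N or more (contact force between cam and rack above 4 N), for 0.2 s.
At the end, for the whole second after the job is handed in: The rack stands flat on the deck (height within 4 mm) with its long side on the side pins (centre within 3 mm of y = 0, square to the pins within 0.06 rad), clamped between the sprung bar and the knob's lobe, which bears on it with 4 to 14 N; rack and knob are at rest (z of rack_mid in the frame of nest between 0.016 and 0.024 m and x of rack_mid in the frame of nest between -0.016 and 0.016 m and y of rack_mid in the frame of nest between -0.003 and 0.003 m and angle between the x axis of rack_mid and the x axis of nest, either way round below 0.06 rad and x of rack_tubes in the frame of nest below 0 m and contact force between cam and rack between 4 and 14 N and velocity of joint cam below 0.05 rad/s and linear speed of rack below 0.01 m/s); the robot touches nothing.
It fails at once if the lobe bears on the rack with more than 20 N (contact force between cam and rack above 20 N).
It fails at once if the bottle, the beaker, the lying tube or the tape roll is shoved more than 40 mm or tipped over (distance of any of bottle, beaker, tube_a, tape from where it was at the start of the episode above 0.04 m or angle between any of bottle, beaker's own z axis and vertical above 0.6 rad).
It also fails if it takes over 67 s, if anything falls off the work surface, if the arm or the gripper's body presses on something with over 40 N, if the wrist force passes 120 N, or if a joint passes its speed limit or range.

## Working session

There is one attempt and no reset: what is moved stays moved. The work goes in short steps, Python scripts to look and compute and a tool call to move; the robot and the scene stay as the last step left them, time stands still between calls to the robot, and variables do not carry over. Pictures are saved under pics/ and viewed, at most 10 in all, crops included, and the job is handed in when it is done.

Besides the shell and the picture viewer there is one more tool, called by a JSON object that holds its "api" and its "payload", one argument or row to a line. jog_arm: Moves the arm, as the interface text tells. Its arguments: {"type":"object","properties":{"plan":{"type":"array"},"claw":{"type":"number"},"force":{"type":"number"}},"required":["plan"]}

```bash
mkdir -p pics
cat > h.py <<'E'
import numpy as np, cv2
from cell import manip, camera, get_calibration
from scipy.spatial.transform import Rotation as R
def rot(a):
    a=np.array(a,float)
    return a if a.shape==(3,3) else (R.from_euler('xyz',a).as_matrix() if a.size==3 else R.from_quat(a).as_matrix())
def cloud(d,c):
    v,u=np.mgrid[0:480,0:640]
    K=np.array([[c['fx'],0,c['cx']],[0,c['fy'],c['cy']],[0,0,1.]])
    p=np.stack([u,v],-1).reshape(-1,1,2).astype(np.float32)
    n=cv2.undistortPoints(p,K,np.array([c['k1'],0,0,0,0.])).reshape(480,640,2)
    P=np.dstack([n*d[...,None],d])
    return P@rot(c['attitude']).T+np.array(c['origin'])
def look(name):
    c=get_calibration(name); im,d=camera(name); return im,d,c,cloud(d,c)
E
python3 - <<'E'
from h import *
print(manip.read_state())
ims=[]
for n in ['scene','side','wrist']:
    im,d,c,P=look(n); print(n,c); np.savez(f'{n}.npz',im=im,d=d,P=P)
    cv2.imwrite(f'pics/{n}0.png',im[...,::-1])
E
```

```text
{'clock': 0.0, 'joints': array([ 1.11843136e+00,  3.00476349e-01,  1.52158549e+00,  1.41191902e-05,
        1.32071526e+00, -6.65946216e-02]), 'qd': array([-0.00038108,  0.00067112,  0.00225733, -0.0009096 ,  0.00020221,
        0.00069755]), 'effort': array([ 1.46335533e-03, -5.31831300e+01, -3.52735019e+01,  7.08899321e-02,
        2.44269107e-02, -1.53652604e-04]), 'eef_pos': array([206.82884583, 509.33880453, 204.88159464]), 'eef_rot': array([-3.14041175e+00, -9.24646297e-05,  2.75581875e+00]), 'wrist_force': array([ 0.66731024, -0.03880083,  0.13895145]), 'moment': array([-0.00811422, -0.03340872,  0.0379399 ]), 'finger_force': 0.0, 'finger_gap': 93.57843355485025}
scene {'fx': 583.4387442006301, 'fy': 583.4387442006301, 'cx': 321.4686742177386, 'cy': 232.12599369424834, 'k1': -0.023099027137716478, 'origin': array([1581.8965678 , -625.55769694,  946.32974976]), 'attitude': array([-2.18451141, -0.00382736,  1.05214862])}
side {'fx': 442.05779599654335, 'fy': 442.05779599654335, 'cx': 320.9177929402376, 'cy': 234.4721182536284, 'k1': -0.06121416202958876, 'origin': array([ 339.11979948, -987.73928603,  836.79811023]), 'attitude': array([-2.19472591,  0.00976628, -0.21224552])}
wrist {'fx': 415.9926451666464, 'fy': 415.9926451666464, 'cx': 322.72521080479765, 'cy': 238.19205280481887, 'k1': -0.03447555710761196, 'origin': array([141.95493041, 536.78816262, 384.57740542]), 'attitude': array([ 2.89779140e+00, -1.23929303e-04,  1.18574172e+00])}
```

View pics/scene0.png

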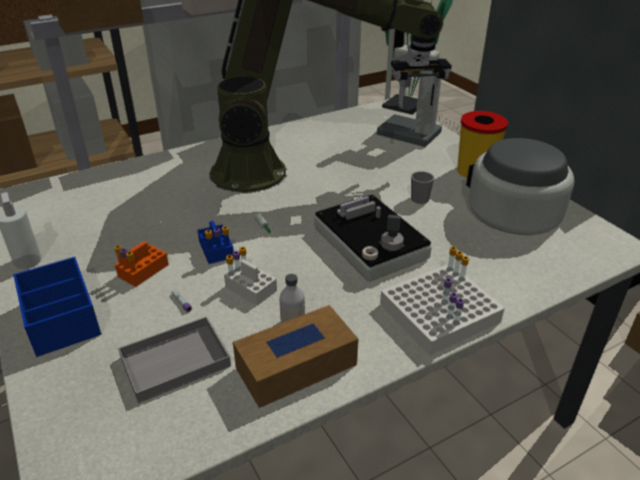

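View pics/side0.png

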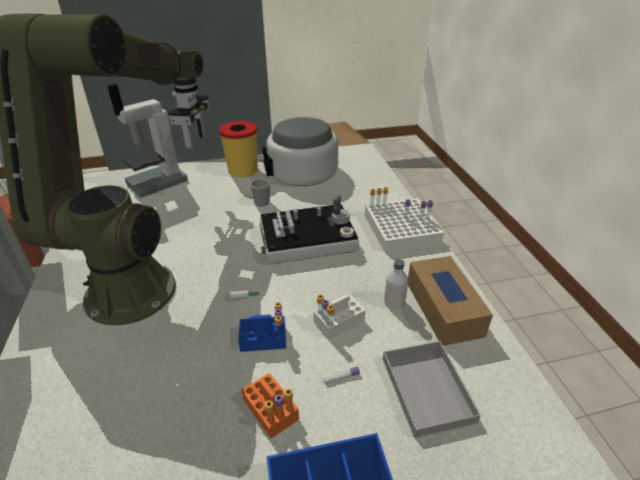

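The white rack is at (250,280) in the scene picture and (338,315) in the side one. The mixer is at (372,235) and (310,230), with the bar on the robot side, the knob at (393,237) and the tape at (370,252). The bottle stands next to the rack.

Run:
```python
from h import *
for n,pts in [('scene',dict(rack=(250,285),fin=(253,272),knob=(393,218),knobdisc=(393,240),bar=(357,208),pin=(378,212),tape=(370,252),tube1=(231,260),tube2=(243,251),bottle=(292,280),deck=(350,235),beaker=(422,176))),('side',dict(rack=(345,322),fin=(345,307),knob=(337,203),bar=(285,222),tape=(346,232),tube1=(320,298),tube2=(331,309),deck=(305,235),bottle=(398,265)))]:
    z=np.load(n+'.npz');P=z['P']
    for k,(u,v) in pts.items(): print(n,k,P[v,u].round(0))
    im=z['im'].astype(int); 
    m=(P[...,2]>54)&(P[...,2]<67)&(im.max(-1)<60)&(P[...,0]>300)&(P[...,0]<900)
    q=P[m][:,:2].astype(np.float32); print('deck',len(q),cv2.minAreaRect(q))
    m=(P[...,2]>34)&(P[...,2]<46)&(im.min(-1)>90)&(im.max(-1)-im.min(-1)<40)
    r=P[250,285] if 0 else P[pts['rack'][1],pts['rack'][0]]
    m&=(np.hypot(P[...,0]-r[0],P[...,1]-r[1])<90)
    q=P[m][:,:2].astype(np.float32); print('rack',len(q),cv2.minAreaRect(q))
for n,(a,b,c,d) in [('scene',(200,180,450,330)),('side',(220,160,430,380))]:
    im=np.load(n+'.npz')['im'][b:d,a:c,::-1]
    cv2.imwrite(f'pics/{n}c.png',cv2.resize(im,None,fx=3 if n=='scene' else 2.6,fy=3 if n=='scene' else 2.6,interpolation=cv2.INTER_CUBIC))
```

```text
scene rack [ 563. -239.   31.]
scene fin [ 561. -227.   65.]
scene knob [629. 125. 145.]
scene knobdisc [644. 120.  88.]
scene bar [478. 119.  91.]
scene pin [513. 164.  84.]
scene tape [626.  64.  60.]
scene tube1 [ 521. -265.   89.]
scene tube2 [ 498. -224.   86.]
scene bottle [ 713. -199.  140.]
scene deck [536.  62.  58.]
scene beaker [387. 413.  63.]
deck 4804 ((594.4178466796875, 308.9466552734375), (571.764892578125, 2068.823486328125), 0.4666726887226105)
rack 398 ((541.9170532226562, -230.3314208984375), (115.8620834350586, 73.67485809326172), 22.595077514648438)
side rack [ 547. -266.   33.]
side fin [ 556. -231.   49.]
side knob [621. 122. 130.]
side bar [463. 155.  63.]
side tape [635.  61.  62.]
side tube1 [ 493. -231.   93.]
side tube2 [ 510. -271.   91.]
side deck [512.  81.  57.]
side bottle [ 694. -209.  141.]
deck 2284 ((529.2157592773438, 314.3157958984375), (573.6929931640625, 268.8601379394531), 89.41386413574219)
rack 532 ((539.8082275390625, -232.4462890625), (112.8553466796875, 73.0156478881836), 21.356857299804688)
```

View pics/scenec.png

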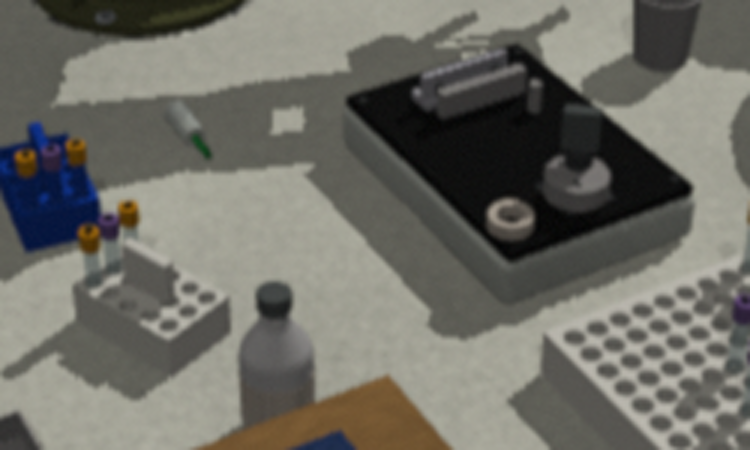

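{"api": "jog_arm", "payload": {
  "plan": [0.333, -0.389, 0.095, 0, 0, 22, 0.333, -0.389, 0.095, 0, 0, 22, 0.333, -0.389, 0.095, 0, 0, 22, 0.333, -0.389, 0.095, 0, 0, 22, 0.333, -0.389, 0.095, 0, 0, 22, 0.333, -0.389, 0.095, 0, 0, 22, 0.333, -0.389, 0.095, 0, 0, 22, 0.333, -0.389, 0.095, 0, 0, 22, 0.333, -0.389, 0.095, 0, 0, 22, 0.333, -0.389, 0.095, 0, 0, 22, 0.333, -0.389, 0.095, 0, 0, 22, 0.333, -0.389, 0.095, 0, 0, 22, 0.333, -0.389, 0.095, 0, 0, 22, 0.333, -0.389, 0.095, 0, 0, 22, 0.333, -0.389, 0.095, 0, 0, 22, 0.333, -0.389, 0.095, 0, 0, 22]
}}

```text
clock: 1.75
eef_pos: [539.6, 121.3, 300.5]
eef_rot: [3.142, 0.0, 3.141]
wrist_force: [0.8, 0.2, -0.1]
finger_gap: 93.6
finger_force: 0.0
```

Run:
```python
from h import *
s=manip.read_state(); print(s['clock'],s['eef_pos'],s['eef_rot'],s['joints'])
im,d,c,P=look('wrist'); np.savez('w1.npz',im=im,d=d,P=P); print(c)
m=(P[...,2]>54)&(P[...,2]<67)&(im.max(-1)<70)
n,l,st,_=cv2.connectedComponentsWithStats(m.astype(np.uint8)); k=1+np.argmax(st[1:,4])
print(cv2.minAreaRect(P[l==k][:,:2].astype(np.float32)))
cv2.imwrite('pics/w1.png',im[...,::-1])
```

```text
1.75 [539.56571736 121.26227236 300.54239133] [3.14157881e+00 9.68186090e-05 3.14089986e+00] [ 1.54838117e-01  2.53846339e-01  1.36113974e+00 -1.31767829e-06
  1.52650878e+00 -1.41526536e+00]
{'fx': 415.9926451666464, 'fy': 415.9926451666464, 'cx': 322.72521080479765, 'cy': 238.19205280481887, 'k1': -0.03447555710761196, 'origin': array([469.42078738, 122.26637041, 480.1500465 ]), 'attitude': array([ 2.89715197e+00, -1.26904030e-03,  1.57088321e+00])}
((527.7313232421875, 131.71051025390625), (270.492919921875, 191.08680725097656), 0.5726469159126282)
```

View pics/w1.png

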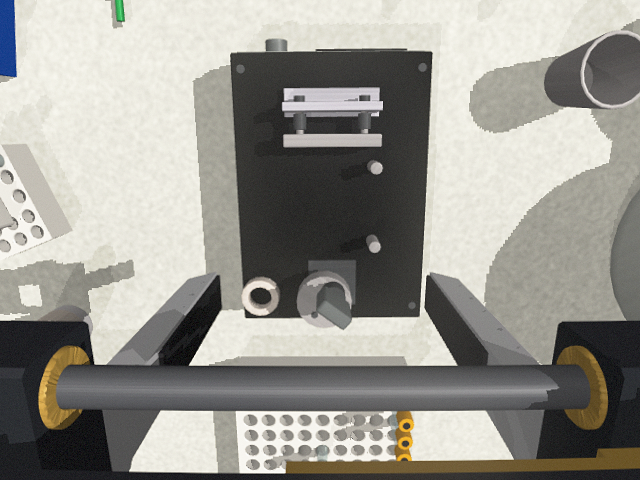

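Run:
```python
from h import *
z=np.load('w1.npz');P=z['P'];im=z['im']
def comp(lo,hi,box,nm):
    u0,v0,u1,v1=box; m=np.zeros((480,640),bool); m[v0:v1,u0:u1]=1
    m&=(P[...,2]>lo)&(P[...,2]<hi); q=P[m].astype(np.float32)
    if len(q)>5: print(nm,len(q),q.mean(0).round(1),[np.round(a,1) for a in cv2.minAreaRect(q[:,:2])], np.percentile(q[:,2],[5,50,95]).round(1))
comp(86,95,(365,155,388,178),'pinA'); comp(86,95,(360,232,386,255),'pinB')
comp(90,96,(275,130,390,150),'bar'); comp(86,100,(275,80,390,116),'bracket')
comp(142,150,(295,255,360,335),'wing'); comp(85,93,(285,250,370,335),'disc'); comp(66,80,(235,270,285,320),'tape')
comp(55,64,(230,45,435,315),'deck')
# deck left/right edges
for v in range(60,260,40):
    r=np.where((P[v,:,2]>55)&(im[v].max(-1)<70)&(P[v,:,2]<64))[0]; print(v,P[v,r[0]].round(1),P[v,r[-1]].round(1))
```

```text
Traceback (most recent call last):
cv2.error: OpenCV(4.12.0) /io/opencv/modules/imgproc/src/convhull.cpp:143: error: (-215:Assertion failed) total >= 0 && (depth == CV_32F || depth == CV_32S) in function 'convexHull'
```

```bash
cat > m.py <<'E'
from h import *
def comp(P,lo,hi,box,nm):
    u0,v0,u1,v1=box; m=np.zeros((480,640),bool); m[v0:v1,u0:u1]=1
    m&=(P[...,2]>lo)&(P[...,2]<hi); q=P[m].astype(np.float32)
    if len(q)>5: print(nm,len(q),q.mean(0).round(1),[np.round(a,1) for a in cv2.minAreaRect(np.ascontiguousarray(q[:,:2]))], np.percentile(q[:,2],[5,50,95]).round(1))
E
python3 - <<'E'
from m import *
z=np.load('w1.npz');P=z['P'];im=z['im']
comp(P,86,95,(365,155,388,178),'pinA'); comp(P,86,95,(360,232,386,255),'pinB')
comp(P,90,96,(275,130,390,150),'bar'); comp(P,86,100,(275,80,390,116),'bracket')
comp(P,142,150,(295,255,360,335),'wing'); comp(P,85,93,(285,250,370,335),'disc'); comp(P,66,80,(235,270,285,320),'tape')
for v in range(60,260,40):
    r=np.where((P[v,:,2]>55)&(im[v].max(-1)<70)&(P[v,:,2]<64))[0]; print(v,P[v,r[0]].round(1),P[v,r[-1]].round(1))
E
```

```text
pinA 129 [499.5 172.   90.2] [array([499.6, 171.9]), array([11.1, 11. ]), np.float64(44.2)] [88.3 90.3 91.8]
pinB 122 [575.1 172.5  90.2] [array([575.1, 172.6]), array([11.5, 11.1]), np.float64(87.6)] [88.3 90.4 91.4]
bar 1324 [474.3 130.6  93.3] [array([474.3, 131.2]), array([12. , 89.5]), np.float64(0.6)] [91.9 93.3 94.7]
bracket 1022 [444.3 131.3  94. ] [array([443.6, 130.7]), array([90.1, 17.4]), np.float64(89.3)] [91.8 94.2 95.6]
wing 555 [621.1 132.  145.8] [array([622.1, 131.9]), array([32.1, 14.2]), np.float64(52.6)] [143.3 146.  147.5]
disc 1249 [630.9 116.4  90.3] [array([615.5, 128.6]), array([55.3, 92.4]), np.float64(74.1)] [88.5 90.4 91.9]
tape 823 [634.1  57.   73.3] [array([634.9,  56.7]), array([39.2, 39.3]), np.float64(44.4)] [67.8 73.9 75.5]
60 [400.4  36.2  61.2] [400.  225.6  59.6]
100 [436.6  36.1  59.8] [436.5 225.6  59.9]
140 [474.4  36.1  59. ] [474.3 225.9  59.5]
180 [513.7  36.5  60.4] [513.6 225.7  61. ]
220 [554.7  37.7  61. ] [554.8 226.2  60.5]
```

The wrist picture shows the mixer straight below. The bar's front face is at row 147 and the pins are at (375,167) and (373,243). The knob is at (325,300), already turned by about 0.66 rad, and the tape is at (261,296). Next is the rack.

{"api": "jog_arm", "payload": {
  "plan": [0, -0.352, -0.1, 0, 0, 22, 0, -0.352, -0.1, 0, 0, 22, 0, -0.352, -0.1, 0, 0, 22, 0, -0.352, -0.1, 0, 0, 22, 0, -0.352, -0.1, 0, 0, 22, 0, -0.352, -0.1, 0, 0, 22, 0, -0.352, -0.1, 0, 0, 22, 0, -0.352, -0.1, 0, 0, 22, 0, -0.352, -0.1, 0, 0, 22, 0, -0.352, -0.1, 0, 0, 22, 0, -0.352, -0.1, 0, 0, 22, 0, -0.352, -0.1, 0, 0, 22, 0, -0.352, -0.1, 0, 0, 22],
  "claw": 0.06
}}

```text
clock: 3.1
eef_pos: [540.2, -230.6, 200.9]
eef_rot: [-3.141, 0.0, -2.758]
wrist_force: [0.2, 0.3, -1.1]
finger_gap: 60.2
finger_force: 0.0
```

Run:
```python
from m import *
s=manip.read_state(); print(s['clock'],s['eef_pos'],s['eef_rot'],s['joints'])
im,d,c,P=look('wrist'); np.savez('w2.npz',im=im,d=d,P=P)
near=np.hypot(P[...,0]-541,P[...,1]+231)<75
for nm,lo,hi in [('fin',74,84),('block',36,43),('caps',86,97)]:
    m=near&(P[...,2]>lo)&(P[...,2]<hi)
    n,l,st,_=cv2.connectedComponentsWithStats(m.astype(np.uint8))
    for k in range(1,n):
        if st[k,4]>60: 
            q=P[l==k].astype(np.float32); print(nm,st[k],q.mean(0).round(1),cv2.minAreaRect(np.ascontiguousarray(q[:,:2])))
cv2.imwrite('pics/w2.png',im[...,::-1])
```

```text
3.1 [ 540.22315297 -230.58171353  200.88882637] [-3.14111727e+00  4.07183210e-04 -2.75820026e+00] [-4.65764633e-01  3.86541071e-01  1.41598010e+00 -8.59761785e-06
  1.33844561e+00 -2.41995128e+00]
fin [ 314  198   17   66 1043] [ 539.6 -230.3   79.9] ((540.4278564453125, -229.79798889160156), (49.580387115478516, 11.844185829162598), 21.616788864135742)
block [ 279  154   88  131 6193] [ 542.2 -229.3   40.3] ((540.8817749023438, -229.75686645507812), (110.4058609008789, 70.22000122070312), 21.38381004333496)
caps [279 164  25  25 480] [ 509.3 -265.6   93.2] ((509.4302062988281, -265.3713684082031), (16.451000213623047, 16.269880294799805), 19.754995346069336)
caps [310 164  25  26 466] [ 501.4 -245.3   93.4] ((501.5699462890625, -245.23574829101562), (16.138383865356445, 16.42173957824707), 37.08676528930664)
caps [342 165  25  25 477] [ 493.4 -225.1   93.4] ((493.58807373046875, -224.74061584472656), (16.40545654296875, 16.432090759277344), 35.42067337036133)
```

View pics/w2.png

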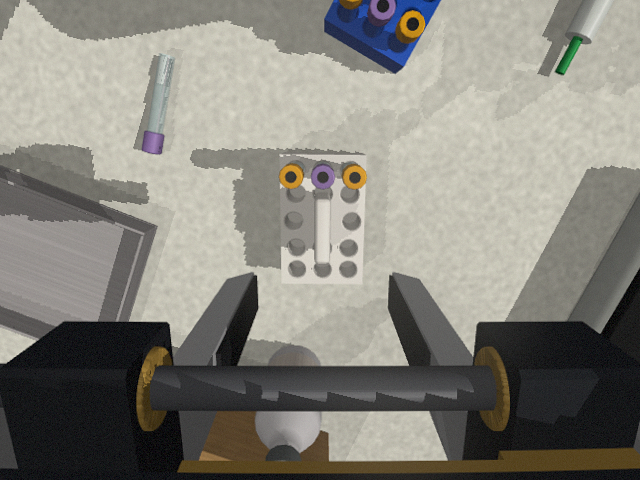

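The rack sits squarely below the tool: the fin is at (323,230), the tubes are at row 177 on the robot side, and the bottle is clear. I'll descend and grip the fin.

{"api": "jog_arm", "payload": {
  "plan": [0.0005, 0.001, -0.05, 0, 0, -0.4, 0.0005, 0.001, -0.1, 0, 0, -0.4, 0.0005, 0.001, -0.135, 0, 0, -0.4, 0.0005, 0.001, -0.15, 0, 0, -0.4, 0.0005, 0.001, -0.155, 0, 0, -0.4, 0.0005, 0.001, -0.155, 0, 0, -0.4, 0.0005, 0.001, -0.155, 0, 0, -0.4]
}}

```text
clock: 3.85
eef_pos: [541.4, -230.8, 47.4]
eef_rot: [-3.139, 0.002, -2.766]
wrist_force: [-0.3, -0.0, 0.6]
finger_gap: 60.1
finger_force: 0.0
```

{"api": "jog_arm", "payload": {
  "plan": [0, 0, 0, 0, 0, 0, 0, 0, 0, 0, 0, 0, 0, 0, 0, 0, 0, 0, 0, 0, 0, 0, 0, 0, 0, 0, 0, 0, 0, 0, 0, 0, 0, 0, 0, 0, 0, 0, 0, 0, 0, 0, 0, 0, 0, 0, 0, 0, 0, 0, 0, 0, 0, 0, 0, 0, 0, 0, 0, 0],
  "claw": 0.0,
  "force": 25
}}

```text
clock: 4.85
eef_pos: [540.5, -230.5, 45.4]
eef_rot: [-3.142, -0.0, -2.766]
wrist_force: [0.4, -0.9, -0.9]
finger_gap: 11.6
finger_force: 25.0
```

{"api": "jog_arm", "payload": {
  "plan": [0, 0, 0.03, 0, 0, 0, 0, 0, 0.07, 0, 0, 0, 0, 0, 0.11, 0, 0, 0, 0, 0, 0.13, 0, 0, 0, 0.001, 0.02, 0.14, 0, 0, -2, 0.002, 0.055, 0.14, 0, 0, -5, 0.002, 0.095, 0.14, 0, 0, -8, 0.002, 0.135, 0.14, 0, 0, -11, 0.002, 0.175, 0.14, 0, 0, -14, 0.002, 0.215, 0.14, 0, 0, -17, 0.002, 0.255, 0.14, 0, 0, -19, 0.002, 0.295, 0.14, 0, 0, -21, 0.002, 0.325, 0.14, 0, 0, -21, 0.002, 0.345, 0.14, 0, 0, -21, 0.002, 0.355, 0.14, 0, 0, -21, 0.002, 0.355, 0.14, 0, 0, -21, 0.002, 0.355, 0.14, 0, 0, -21, 0.002, 0.355, 0.14, 0, 0, -21, 0.002, 0.355, 0.14, 0, 0, -21]
}}

```text
clock: 6.75
eef_pos: [542.5, 123.7, 185.4]
eef_rot: [-3.142, -0.0, -3.134]
wrist_force: [-0.5, 0.7, -3.7]
finger_gap: 11.9
finger_force: 25.0
```

Run:
```python
from m import *
s=manip.read_state(); print(s['clock'],s['eef_pos'],s['eef_rot'],s['wrist_force'])
im,d,c,P=look('wrist'); np.savez('w3.npz',im=im,d=d,P=P)
near=np.hypot(P[...,0]-542,P[...,1]-124)<75
for nm,lo,hi in [('block',173,187),('caps',228,240)]:
    m=near&(P[...,2]>lo)&(P[...,2]<hi)
    n,l,st,_=cv2.connectedComponentsWithStats(m.astype(np.uint8))
    for k in range(1,n):
        if st[k,4]>150: 
            q=P[l==k].astype(np.float32); print(nm,st[k],q.mean(0).round(1),cv2.minAreaRect(np.ascontiguousarray(q[:,:2])))
cv2.imwrite('pics/w3.png',im[...,::-1])
```

```text
6.75 [542.54620712 123.70081466 185.44374352] [-3.14150865e+00 -5.20474557e-05 -3.13408069e+00] [-0.54437858  0.67740205 -3.72719584]
block [ 243  169  160  154 9881] [516.6 124.6 180.2] ((523.977294921875, 124.67727661132812), (73.13543701171875, 70.63423156738281), 0.44219115376472473)
caps [ 230  196   53   53 2104] [500.  102.9 233.3] ((500.5246276855469, 102.51365661621094), (16.560693740844727, 16.68584632873535), 75.06094360351562)
caps [ 297  196   52   53 2062] [499.9 124.5 233.4] ((500.45111083984375, 124.57044982910156), (16.545787811279297, 16.47854995727539), 76.47189331054688)
caps [ 363  196   53   53 2099] [499.7 146.  233.3] ((500.1667175292969, 146.44580078125), (16.39166831970215, 16.63445281982422), 16.12897300720215)
caps [269 310  38  56 562] [534.4 113.8 233.8] ((538.8402099609375, 116.36236572265625), (20.97958755493164, 9.32507610321045), 36.83336639404297)
caps [339 310  38  56 562] [534.3 135.6 233.8] ((538.9030151367188, 133.28094482421875), (9.501814842224121, 21.619384765625), 54.312618255615234)
```

View pics/w3.png

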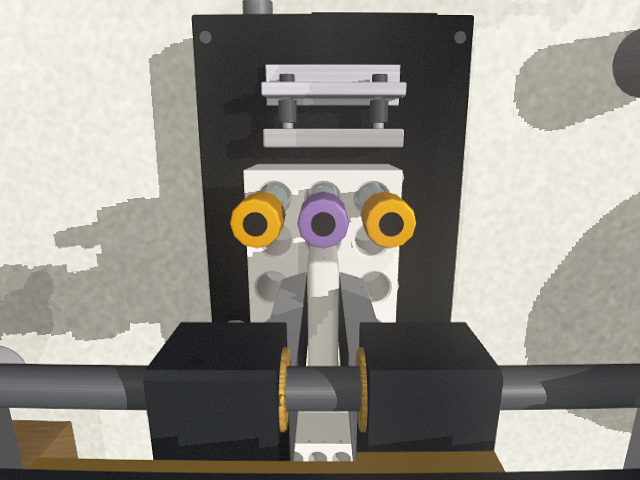

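The rack hangs straight and is centred at about (542,125). Its bar end is at row 168 with the bar face at row 147, so it's clear. I'll lower it.

{"api": "jog_arm", "payload": {
  "plan": [0, 0, -0.03, 0, 0, 0, 0, 0, -0.055, 0, 0, 0, 0, 0, -0.068, 0, 0, 0, 0, 0, -0.074, 0, 0, 0, 0, 0, -0.077, 0, 0, 0, 0, 0, -0.079, 0, 0, 0, 0, 0, -0.079, 0, 0, 0, 0, 0, -0.079, 0, 0, 0, 0, 0, -0.079, 0, 0, 0]
}}

```text
clock: 7.7
eef_pos: [542.7, 124.6, 106.9]
eef_rot: [3.141, 0.001, -3.133]
wrist_force: [-0.5, -0.1, -3.9]
finger_gap: 12.0
finger_force: 25.0
```

{"api": "jog_arm", "payload": {
  "plan": [0, 0, -0.0005, 0, 0, 0, 0, 0, -0.001, 0, 0, 0, 0, 0, -0.001, 0, 0, 0, 0, 0, -0.001, 0, 0, 0]
}}

```text
clock: 8.1
eef_pos: [542.5, 124.6, 105.4]
eef_rot: [-3.142, -0.0, -3.133]
wrist_force: [-0.6, -0.4, -3.9]
finger_gap: 11.9
finger_force: 25.0
```

{"api": "jog_arm", "payload": {
  "plan": [0, 0, -0.0005, 0, 0, 0, 0, 0, -0.001, 0, 0, 0, 0, 0, -0.001, 0, 0, 0]
}}

```text
clock: 8.4
eef_pos: [542.5, 124.5, 105.4]
eef_rot: [3.142, 0.0, -3.133]
wrist_force: [-3.7, -1.8, 6.2]
finger_gap: 11.8
finger_force: 25.0
```

{"api": "jog_arm", "payload": {
  "plan": [0, 0, -0.0005, 0, 0, 0, 0, 0, -0.0005, 0, 0, 0, 0, 0, -0.0005, 0, 0, 0]
}}

```text
clock: 8.7
eef_pos: [542.6, 124.5, 105.3]
eef_rot: [3.142, 0.001, -3.133]
wrist_force: [-9.3, -3.2, 12.4]
finger_gap: 11.7
finger_force: 25.0
```

{"api": "jog_arm", "payload": {
  "plan": [0, 0, 0.001, 0, 0, 0, 0, 0.002, 0.001, 0, 0, 0, 0, 0.004, 0.001, 0, 0, 0, 0, 0.005, 0.001, 0, 0, 0, 0, 0.005, 0.001, 0, 0, 0, 0, 0.005, 0.001, 0, 0, 0]
}}

```text
clock: 9.3
eef_pos: [543.0, 129.6, 105.4]
eef_rot: [3.141, 0.001, -3.133]
wrist_force: [2.2, -3.3, 5.0]
finger_gap: 12.1
finger_force: 25.0
```

{"api": "jog_arm", "payload": {
  "plan": [0, 0.0005, 0, 0, 0, 0, 0, 0.001, 0, 0, 0, 0, 0, 0.001, 0, 0, 0, 0, 0, 0.001, 0, 0, 0, 0]
}}

```text
clock: 9.7
eef_pos: [542.9, 130.3, 105.4]
eef_rot: [-3.141, 0.001, -3.133]
wrist_force: [0.8, -5.1, 5.3]
finger_gap: 12.0
finger_force: 25.0
```

{"api": "jog_arm", "payload": {
  "plan": [0, 0.0005, 0, 0, 0, 0, 0, 0.001, 0, 0, 0, 0, 0, 0.001, 0, 0, 0, 0, 0, 0.001, 0, 0, 0, 0]
}}

```text
clock: 10.1
eef_pos: [542.8, 130.5, 105.5]
eef_rot: [-3.14, 0.001, -3.133]
wrist_force: [-0.8, -11.5, 8.1]
finger_gap: 11.4
finger_force: 25.0
```

It has touched the pins: the y force is rising and the motion has stopped. I'll release it, rise and look.

{"api": "jog_arm", "payload": {
  "plan": [0, -0.0005, 0, 0, 0, 0, 0, -0.0005, 0, 0, 0, 0, 0, -0.0005, 0, 0, 0, 0, 0, -0.0005, 0, 0, 0, 0, 0, -0.0005, 0, 0, 0, 0],
  "claw": 0.04
}}

```text
clock: 10.6
eef_pos: [542.4, 131.2, 104.8]
eef_rot: [3.141, -0.0, -3.133]
wrist_force: [-0.1, 0.4, -0.4]
finger_gap: 39.9
finger_force: 0.0
```

{"api": "jog_arm", "payload": {
  "plan": [0, 0, 0.03, 0, 0, 0, 0, 0, 0.08, 0, 0, 0, 0, 0, 0.13, 0, 0, 0, 0, 0, 0.16, 0, 0, 0, 0, 0, 0.16, 0, 0, 0, 0, 0, 0.16, 0, 0, 0, 0, 0, 0.16, 0, 0, 0],
  "claw": 0.05
}}

```text
clock: 11.3
eef_pos: [542.0, 131.0, 263.4]
eef_rot: [-3.141, -0.002, -3.133]
wrist_force: [-1.3, -0.2, -1.1]
finger_gap: 50.1
finger_force: 0.0
```

Run:
```python
from m import *
s=manip.read_state(); print(s['clock'],s['eef_pos'],s['eef_rot'],s['wrist_force'],s['joints'])
im,d,c,P=look('wrist'); np.savez('w4.npz',im=im,d=d,P=P)
for nm,lo,hi,cx,cy,r in [('block',96,104,542,131,75),('caps',148,160,500,131,40),('fin',135,145,542,131,35),('wing',142,150,622,132,30),('bar',90,97,474,131,50),('pins',87,95,538,172,50)]:
    m=(np.hypot(P[...,0]-cx,P[...,1]-cy)<r)&(P[...,2]>lo)&(P[...,2]<hi)
    n,l,st,_=cv2.connectedComponentsWithStats(m.astype(np.uint8))
    for k in range(1,n):
        if st[k,4]>80: 
            q=P[l==k].astype(np.float32); print(nm,st[k],q.mean(0).round(1),cv2.minAreaRect(np.ascontiguousarray(q[:,:2])))
cv2.imwrite('pics/w4.png',im[...,::-1])
```

```text
11.3 [542.01704157 131.0324079  263.36453928] [-3.14122200e+00 -2.44180574e-03 -3.13287925e+00] [-1.31625504 -0.22542367 -1.09952435] [ 1.71502001e-01  2.81459372e-01  1.41054881e+00  3.01994307e-05
  1.45205407e+00 -1.40801179e+00]
block [ 279  156   86  128 6045] [544.4 131.6 100.3] ((542.961669921875, 131.48779296875), (109.58160400390625, 70.2019271850586), 0.4022243320941925)
caps [278 165  25  25 461] [500.7 109.3 153.3] ((500.88336181640625, 109.14259338378906), (16.19082260131836, 16.224098205566406), 45.910362243652344)
caps [310 166  24  24 455] [500.6 131.1 153.4] ((500.68243408203125, 131.1176300048828), (16.039621353149414, 16.06583595275879), 0.4654778838157654)
caps [341 166  25  24 457] [500.3 153.  153.4] ((500.4527587890625, 153.03933715820312), (16.306110382080078, 16.07483673095703), 46.09770202636719)
fin [ 314  199   16   65 1015] [541.7 131.4 140. ] ((542.35888671875, 131.47030639648438), (49.52094650268555, 11.497506141662598), 0.400566965341568)
wing [302 315  40  33 649] [620.7 131.9 145.8] ((621.7586059570312, 132.1695556640625), (31.360668182373047, 13.7592134475708), 52.28205490112305)
bar [ 270   95  105   11 1095] [444.5 130.7  94.1] ((444.2677917480469, 130.81552124023438), (7.830636978149414, 83.78276824951172), 0.45022299885749817)
bar [ 267  131  110   15 1632] [474.1 130.9  93.3] ((474.12066650390625, 130.75411987304688), (11.297113418579102, 90.08016967773438), 0.5362523198127747)
bar [280 155  85   1  85] [487.8 131.3  93.6] ((487.7949523925781, 131.3353729248047), (0.13522903621196747, 69.59960174560547), 0.5261399149894714)
pins [365 163  13  14 150] [499.5 172.2  90.4] ((499.5204772949219, 172.689697265625), (10.87967586517334, 10.302149772644043), 1.6756610870361328)
pins [363 250  12  13 134] [575.  172.8  90.4] ((575.3751831054688, 173.12612915039062), (11.348870277404785, 10.149543762207031), 5.915646076202393)
```

View pics/w4.png

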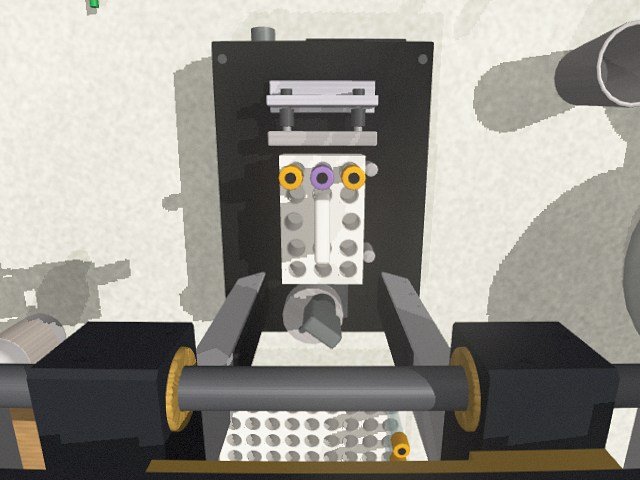

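The rack is down at (321,220), square against both pins at (371,170) and (369,256), with about 7 mm to the bar. The knob wing is at (322,331), angle about 0.66 rad. I'll move over the knob.

{"api": "jog_arm", "payload": {
  "plan": [0.08, 0.001, 0, 0, 0, 51.8, 0.08, 0.001, 0, 0, 0, 51.8, 0.08, 0.001, 0, 0, 0, 51.8, 0.08, 0.001, 0, 0, 0, 51.8, 0.08, 0.001, 0, 0, 0, 51.8, 0.08, 0.001, 0, 0, 0, 51.8, 0.08, 0.001, 0, 0, 0, 51.8, 0.08, 0.001, 0, 0, 0, 51.8, 0.08, 0.001, 0, 0, 0, 51.8, 0.08, 0.001, 0, 0, 0, 51.8]
}}

```text
clock: 12.35
eef_pos: [622.4, 132.1, 264.8]
eef_rot: [3.141, -0.0, -2.231]
wrist_force: [-0.5, -0.4, -0.5]
finger_gap: 50.0
finger_force: 0.0
```

{"api": "jog_arm", "payload": {
  "plan": [0, 0, -0.05, 0, 0, 0, 0, 0, -0.1, 0, 0, 0, 0, 0, -0.135, 0, 0, 0, 0, 0, -0.15, 0, 0, 0, 0, 0, -0.155, 0, 0, 0, 0, 0, -0.155, 0, 0, 0, 0, 0, -0.155, 0, 0, 0]
}}

```text
clock: 13.05
eef_pos: [623.4, 132.2, 112.0]
eef_rot: [-3.14, 0.002, -2.229]
wrist_force: [0.7, -0.2, 0.5]
finger_gap: 49.8
finger_force: 0.0
```

{"api": "jog_arm", "payload": {
  "plan": [0, 0, 0, 0, 0, 0, 0, 0, 0, 0, 0, 0, 0, 0, 0, 0, 0, 0, 0, 0, 0, 0, 0, 0, 0, 0, 0, 0, 0, 0, 0, 0, 0, 0, 0, 0, 0, 0, 0, 0, 0, 0, 0, 0, 0, 0, 0, 0],
  "claw": 0.0,
  "force": 30
}}

```text
clock: 13.85
eef_pos: [623.0, 131.6, 110.1]
eef_rot: [-3.14, 0.0, -2.229]
wrist_force: [4.2, -3.6, -0.7]
finger_gap: 13.8
finger_force: 30.0
```

```bash
python3 -c "
from h import *
s=manip.read_state(); print(s)"
```

```text
{'clock': 13.85, 'joints': array([ 1.50951794e-01,  5.76207214e-01,  1.35525335e+00, -6.46355044e-04,
        1.20889162e+00, -2.33208605e+00]), 'qd': array([ 0.00023306, -0.00027276,  0.00036035,  0.00024867,  0.0016353 ,
       -0.00151493]), 'effort': array([  2.16212802, -67.03683615, -32.27959156,   0.60390746,
         0.96021585,   0.06945779]), 'eef_pos': array([623.02700964, 131.62345997, 110.08239756]), 'eef_rot': array([-3.14029913e+00,  4.80781602e-04, -2.22912235e+00]), 'wrist_force': array([ 4.202977  , -3.62474405, -0.68562977]), 'moment': array([-0.32055433, -0.712341  ,  0.08264769]), 'finger_force': 30.00093251466751, 'finger_gap': 13.82265121565808}
```

{"api": "jog_arm", "payload": {
  "plan": [0.0006, -0.0005, 0, 0, 0, -3, 0.0006, -0.0005, 0, 0, 0, -9, 0.0006, -0.0005, 0, 0, 0, -15, 0.0006, -0.0005, 0, 0, 0, -21, 0.0006, -0.0005, 0, 0, 0, -27, 0.0006, -0.0005, 0, 0, 0, -31, 0.0006, -0.0005, 0, 0, 0, -33, 0.0006, -0.0005, 0, 0, 0, -33, 0.0006, -0.0005, 0, 0, 0, -33]
}}

```text
clock: 14.75
eef_pos: [623.4, 131.2, 110.1]
eef_rot: [-3.141, 0.001, -2.804]
wrist_force: [2.9, -3.0, 0.1]
finger_gap: 13.8
finger_force: 30.0
```

```bash
cat > s.py <<'E'
from h import *
s=manip.read_state(); print(s['clock'],s['eef_pos'].round(2),s['wrist_force'].round(2),s['moment'].round(3),'eff6',s['effort'][5].round(3),'q6',s['joints'][5].round(3),'gap',s['finger_gap'])
print('cam',(np.deg2rad(270.5)-s['eef_rot'][2])%(2*np.pi))
E
python3 s.py
```

```text
14.75 [623.36 131.23 110.09] [ 2.88 -3.05  0.07] [-0.54  -0.559 -0.148] eff6 -0.041 q6 -1.758 gap 13.760477145874768
cam 1.2419620821479658
```

{"api": "jog_arm", "payload": {
  "plan": [0.0007, -0.0007, 0, 0, 0, -2, 0.0007, -0.0007, 0, 0, 0, -4, 0.0007, -0.0007, 0, 0, 0, -5, 0.0007, -0.0007, 0, 0, 0, -5, 0.0007, -0.0007, 0, 0, 0, -5]
}}

```text
clock: 15.25
eef_pos: [623.5, 131.1, 110.1]
eef_rot: [3.141, -0.001, -2.891]
wrist_force: [-4.2, 0.3, 5.1]
finger_gap: 13.8
finger_force: 30.0
```

```bash
python3 s.py
```

```text
15.25 [623.48 131.11 110.07] [-4.17  0.35  5.12] [0.227 0.834 0.085] eff6 0.068 q6 -1.672 gap 13.804541730943248
cam 1.3288213207557718
```

{"api": "jog_arm", "payload": {
  "plan": [-0.0004, 0, 0, 0, 0, -2, -0.0004, 0, 0, 0, 0, -5, -0.0004, 0, 0, 0, 0, -8, -0.0004, 0, 0, 0, 0, -10, -0.0004, 0, 0, 0, 0, -10, -0.0004, 0, 0, 0, 0, -10]
}}

```text
clock: 15.85
eef_pos: [623.5, 130.9, 110.1]
eef_rot: [3.141, 0.0, -3.065]
wrist_force: [-1.4, 1.2, 3.3]
finger_gap: 13.8
finger_force: 30.0
```

```bash
python3 s.py
```

```text
15.85 [623.5  130.95 110.09] [-1.35  1.18  3.29] [ 0.22   0.244 -0.042] eff6 0.062 q6 -1.498 gap 13.815333734647256
cam 1.5031596230785373
```

{"api": "jog_arm", "payload": {
  "plan": [0, 0, 0, 0, 0, -2, 0, 0, 0, 0, 0, -4, 0, 0, 0, 0, 0, -6, 0, 0, 0, 0, 0, -8, 0, 0, 0, 0, 0, -8, 0, 0, 0, 0, 0, -8]
}}

```text
clock: 16.45
eef_pos: [623.5, 130.8, 110.0]
eef_rot: [3.142, 0.0, 3.078]
wrist_force: [-1.4, -0.6, 3.6]
finger_gap: 13.9
finger_force: 30.0
```

```bash
python3 s.py
```

```text
16.45 [623.48 130.81 110.05] [-1.44 -0.65  3.58] [ 0.066  0.156 -0.029] eff6 0.085 q6 -1.358 gap 13.944099180005912
cam 1.6426817919369232
```

{"api": "jog_arm", "payload": {
  "plan": [0, 0, 0, 0, 0, -1, 0, 0, 0, 0, 0, -2, 0, 0, 0, 0, 0, -3]
}}

```text
clock: 16.75
eef_pos: [623.5, 130.8, 110.0]
eef_rot: [-3.141, 0.0, 3.023]
wrist_force: [-0.6, -2.1, 3.9]
finger_gap: 14.1
finger_force: 30.0
```

```bash
python3 s.py
```

```text
16.75 [623.47 130.76 110.05] [-0.56 -2.11  3.91] [-0.139  0.092  0.269] eff6 -0.151 q6 -1.303 gap 14.14434034236255
cam 1.6977417936228592
```

{"api": "jog_arm", "payload": {
  "plan": [0, 0, 0, 0, 0, -1, 0, 0, 0, 0, 0, -2, 0, 0, 0, 0, 0, -3]
}}

```text
clock: 17.05
eef_pos: [623.5, 130.7, 110.0]
eef_rot: [-3.141, 0.0, 2.971]
wrist_force: [-0.6, -3.3, 5.1]
finger_gap: 14.0
finger_force: 30.0
```

```bash
python3 s.py
```

```text
17.05 [623.47 130.73 110.04] [-0.64 -3.25  5.07] [-0.331  0.047  0.278] eff6 -0.133 q6 -1.251 gap 13.979991115607236
cam 1.7503814533019866
```

{"api": "jog_arm", "payload": {
  "plan": [0, 0, 0, 0, 0, -1, 0, 0, 0, 0, 0, -2]
}}

```text
clock: 17.25
eef_pos: [623.5, 130.7, 110.1]
eef_rot: [-3.141, 0.0, 2.936]
wrist_force: [-0.4, -2.6, 5.1]
finger_gap: 13.7
finger_force: 30.0
```

```bash
python3 s.py
```

```text
17.25 [623.46 130.68 110.06] [-0.38 -2.63  5.14] [-0.367  0.082  0.229] eff6 -0.129 q6 -1.216 gap 13.74177460218142
cam 1.7852859462727628
```

{"api": "jog_arm", "payload": {
  "plan": [0, 0, 0, 0, 0, -1, 0, 0, 0, 0, 0, -2]
}}

```text
clock: 17.45
eef_pos: [623.5, 130.7, 110.1]
eef_rot: [-3.141, 0.0, 2.901]
wrist_force: [0.1, -3.0, 5.7]
finger_gap: 13.9
finger_force: 30.0
```

```bash
python3 s.py
```

```text
17.45 [623.46 130.69 110.07] [ 0.09 -3.04  5.73] [-0.451  0.018  0.224] eff6 -0.129 q6 -1.181 gap 13.91025253156579
cam 1.820254309596999
```

{"api": "jog_arm", "payload": {
  "plan": [0, 0, 0, 0, 0, -1, 0, 0, 0, 0, 0, -2]
}}

```text
clock: 17.65
eef_pos: [623.4, 130.7, 110.0]
eef_rot: [-3.141, 0.0, 2.866]
wrist_force: [-0.6, -3.6, 4.3]
finger_gap: 14.2
finger_force: 30.0
```

```bash
python3 s.py
```

```text
17.65 [623.42 130.65 110.02] [-0.65 -3.6   4.32] [-0.449  0.093  0.22 ] eff6 -0.128 q6 -1.146 gap 14.20887708154534
cam 1.8550884768784548
```

{"api": "jog_arm", "payload": {
  "plan": [0, 0, 0, 0, 0, -1, 0, 0, 0, 0, 0, -2]
}}

```text
clock: 17.85
eef_pos: [623.4, 130.6, 110.0]
eef_rot: [-3.141, 0.0, 2.831]
wrist_force: [-0.7, -4.0, 5.1]
finger_gap: 14.2
finger_force: 30.0
```

```bash
python3 s.py
```

```text
17.85 [623.44 130.63 110.05] [-0.74 -3.95  5.13] [-0.519  0.07   0.252] eff6 -0.111 q6 -1.111 gap 14.176338232553936
cam 1.8900452622046866
```

{"api": "jog_arm", "payload": {
  "plan": [0, 0, 0, 0, 0, -1, 0, 0, 0, 0, 0, -2]
}}

```text
clock: 18.05
eef_pos: [623.4, 130.6, 110.0]
eef_rot: [-3.141, 0.0, 2.796]
wrist_force: [-1.3, -3.5, 5.6]
finger_gap: 13.9
finger_force: 30.0
```

```bash
python3 s.py
```

```text
18.05 [623.43 130.59 110.03] [-1.28 -3.5   5.61] [-0.55   0.116  0.302] eff6 -0.063 q6 -1.076 gap 13.9139780400645
cam 1.924861625758377
```

{"api": "jog_arm", "payload": {
  "plan": [0, 0, 0, 0, 0, -1, 0, 0, 0, 0, 0, -2]
}}

```text
clock: 18.25
eef_pos: [623.5, 130.5, 110.1]
eef_rot: [-3.141, 0.0, 2.761]
wrist_force: [-1.0, -4.3, 5.7]
finger_gap: 14.0
finger_force: 30.1
```

```bash
python3 s.py
```

```text
18.25 [623.45 130.54 110.06] [-0.96 -4.28  5.66] [-0.606  0.071  0.278] eff6 -0.018 q6 -1.041 gap 14.033969420849601
cam 1.9597635549829446
```

{"api": "jog_arm", "payload": {
  "plan": [0, 0, 0, 0, 0, -1, 0, 0, 0, 0, 0, -2, 0, 0, 0, 0, 0, -3, 0, 0, 0, 0, 0, -4]
}}

```text
clock: 18.65
eef_pos: [623.4, 130.5, 110.1]
eef_rot: [-3.141, 0.0, 2.692]
wrist_force: [-0.5, -3.7, 5.3]
finger_gap: 14.0
finger_force: 30.1
```

```bash
python3 s.py
```

```text
18.65 [623.42 130.48 110.06] [-0.5  -3.74  5.33] [-0.635  0.062  0.491] eff6 0.069 q6 -0.972 gap 13.982254573216132
cam 2.029490370887607
```

{"api": "jog_arm", "payload": {
  "plan": [0, 0, 0, 0, 0, -1, 0, 0, 0, 0, 0, -2]
}}

```text
clock: 18.85
eef_pos: [623.4, 130.5, 110.1]
eef_rot: [-3.141, 0.0, 2.657]
wrist_force: [0.1, -4.7, 5.2]
finger_gap: 13.9
finger_force: 30.2
```

```bash
python3 s.py
```

```text
18.85 [623.42 130.46 110.07] [ 0.14 -4.73  5.22] [-0.682  0.163  0.504] eff6 0.111 q6 -0.937 gap 13.946511011635096
cam 2.0643212070296078
```

{"api": "jog_arm", "payload": {
  "plan": [0, 0, 0, 0, 0, -0.5, 0, 0, 0, 0, 0, -1, 0, 0, 0, 0, 0, -1, 0, 0, 0, 0, 0, -1, 0, 0, 0, 0, 0, -1]
}}

```text
clock: 19.35
eef_pos: [623.4, 130.5, 110.1]
eef_rot: [-3.141, 0.0, 2.64]
wrist_force: [-0.9, -3.6, 5.1]
finger_gap: 13.6
finger_force: 30.2
```

```bash
python3 s.py
```

```text
19.35 [623.41 130.45 110.06] [-0.86 -3.57  5.12] [-0.703  0.104  0.459] eff6 0.476 q6 -0.92 gap 13.58653031697099
cam 2.0810075576796834
```

{"api": "jog_arm", "payload": {
  "plan": [0, 0, 0, 0, 0, 0, 0, 0, 0, 0, 0, 0, 0, 0, 0, 0, 0, 0, 0, 0, 0, 0, 0, 0, 0, 0, 0, 0, 0, 0],
  "claw": 0.05
}}

```text
clock: 19.85
eef_pos: [623.3, 131.0, 109.8]
eef_rot: [-3.142, -0.0, 2.641]
wrist_force: [-0.4, -0.3, -0.5]
finger_gap: 48.5
finger_force: 0.0
```

{"api": "jog_arm", "payload": {
  "plan": [0, 0, 0.02, 0, 0, 0, 0, 0, 0.06, 0, 0, 0, 0, 0, 0.11, 0, 0, 0, -0.03, 0, 0.15, 0, 0, 0, -0.05, 0, 0.16, 0, 0, 0, -0.05, 0, 0.16, 0, 0, 0, -0.05, 0, 0.16, 0, 0, 0, -0.05, 0, 0.16, 0, 0, 0, -0.05, 0, 0.16, 0, 0, 0]
}}

```text
clock: 20.75
eef_pos: [573.6, 130.8, 268.7]
eef_rot: [-3.14, -0.001, 2.64]
wrist_force: [0.9, 0.3, -0.2]
finger_gap: 49.9
finger_force: 0.0
```

Run:
```python
from m import *
s=manip.read_state(); print(s['clock'],s['eef_pos'],s['eef_rot'],s['wrist_force'])
im,d,c,P=look('wrist')
for nm,lo,hi,cx,cy,r in [('block',96,104,535,131,75),('caps',148,160,493,131,40),('fin',135,145,535,131,35),('wing',142,150,622,132,30),('bar',90,97,470,131,50),('pins',87,95,538,172,50)]:
    m=(np.hypot(P[...,0]-cx,P[...,1]-cy)<r)&(P[...,2]>lo)&(P[...,2]<hi)
    n,l,st,_=cv2.connectedComponentsWithStats(m.astype(np.uint8))
    for k in range(1,n):
        if st[k,4]>80: 
            q=P[l==k].astype(np.float32); print(nm,st[k],q.mean(0).round(1),cv2.minAreaRect(np.ascontiguousarray(q[:,:2])))
cv2.imwrite('pics/w5.png',im[...,::-1])
```

```text
20.75 [573.64212006 130.77566691 268.68340051] [-3.14043279e+00 -1.47117783e-03  2.64044383e+00] [ 0.87281706  0.34091265 -0.22901385]
block [ 240   96  127  157 6012] [537.6 133.4 100.3] ((532.8062133789062, 131.31875610351562), (110.70111083984375, 70.41441345214844), 0.5346533060073853)
block [237 125  17  13  97] [480.6 112.8 100.2] ((478.64227294921875, 111.7927017211914), (13.125189781188965, 9.74283504486084), 58.203765869140625)
caps [280 103  25  26 495] [490.7 153.1 153.3] ((490.698974609375, 152.99066162109375), (16.458118438720703, 16.474761962890625), 42.60173416137695)
caps [252 120  26  25 482] [490.9 131.3 153.3] ((490.83123779296875, 131.0430145263672), (16.449596405029297, 16.340988159179688), 15.948223114013672)
caps [226 136  25  25 457] [491.2 109.7 153.2] ((491.1703796386719, 109.21448516845703), (15.968613624572754, 16.112632751464844), 9.51202392578125)
fin [ 274  151   44   63 1077] [532.3 131.7 139.8] ((532.8811645507812, 131.3151397705078), (49.958702087402344, 12.173815727233887), 0.35781392455101013)
wing [344 265  19  39 707] [621.  132.5 145.8] ((621.7276000976562, 132.42459106445312), (14.129534721374512, 30.98984146118164), 62.247802734375)
bar [ 200   51   95   62 1169] [444.9 132.   94.1] ((444.674072265625, 130.86642456054688), (8.758285522460938, 88.14439392089844), 0.40472036600112915)
bar [ 214   79   99   66 1523] [471.5 132.1  93.3] ((471.6243591308594, 131.24005126953125), (12.476243019104004, 89.5510482788086), 0.6778913140296936)
pins [316 111  14  14 162] [499.3 172.1  90.2] ((499.4461669921875, 172.20700073242188), (10.838589668273926, 10.509496688842773), 60.926307678222656)
pins [359 190  13  14 143] [575.3 172.6  90.3] ((575.2855224609375, 172.751220703125), (10.576559066772461, 11.259695053100586), 60.51342010498047)
```

View pics/w5.png

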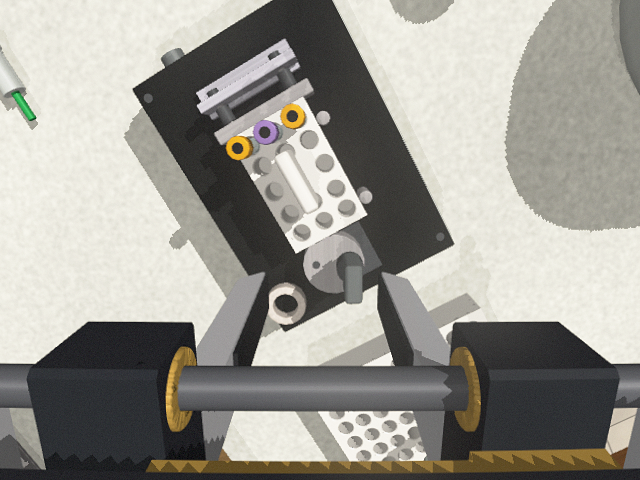

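The rack is clamped between the bar at (265,110) and the lobe at (335,262), square against both pins. The bar is pushed in by about 2.4 mm, which is roughly 8–9 N. The tape at (286,302) hasn't been disturbed, so I'll hand in.

```bash
python3 -c "
from cell import manip
print(manip.sign_off())"
```

```text
the job is handed in; nothing more can be done
None
```

The rack is clamped on the mixer's deck, square against both side pins, with the lobe bearing on it at an estimated 8–9 N; the job was handed in at about 21 s, with no verdict returned.

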